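# Clear the game chips off the sorting board

## Task

Take the orange-handled scraper from its leaning rest and wipe all six game chips off the white sorting board into the empty blue tray, moving the chips with the scraper only, never with the gripper. Then lean the scraper back on its rest the way it was, let go, and leave everything else on the table where it stands.

Things in the scene. Friction and masses are not known exactly. Their poses are not given: they have to be found in the camera images.
- scraper: The scraper: a black rubber block 120 mm wide (its y), 18 thick (x), 52 tall (z), with an orange handle on top. About 0.22 kg (varies). Origin: centre of the foot (wiping edge); z runs up the handle. Its +x and -x broad faces are alike. It starts leaning on its rest, handle 30 degrees from vertical towards the rest's -x (roughly the robot), its y along the rest's y.
- scraper_grip (a point): Middle of the scraper's orange handle, 85 above the foot along the scraper's z; axes as the scraper's. The handle is 50 wide (y), 22 thick (x) and runs from 52 to 118 above the foot. Grip it across the 22.
- rest: The scraper's rest, fixed: a dark wooden base 110 (x) x 150 (y) x 12 with an aluminium panel, 150 wide, leaning 30 degrees from vertical (top towards the rest's -x), 52 up the slope, its top edge 69 above the table; at its foot a ledge square to it, 27 deep, ended by a lip 10 high. The block lies on the panel's upper (+x) face, the handle stands free above it. Origin: centre of underside; z up.
- rest_seat (a point): On the rest: the centre of the scraper's foot when in place (22.8 along the rest's x, 28.5 above the table). Its axes are the rest's, not tilted; in them the scraper in place has z = (-0.5, 0, 0.866), up the slope, and x = (0.866, 0, 0.5), out of the panel. The foot has 9 mm of play on the ledge, away from the panel.
- board: The sorting board, fixed: 204 (x) x 200 (y), its white top level and 55 mm above the table; brown rims along its -x and +x edges, 10 wide and 7 high above the white top, leave 184 mm between them; its -y and +y ends are open. Origin: centre of its underside; z up. A tray stands against each open end, their order changes.
- catch_tray: The empty blue tray, fixed: 200 (x) x 110 (y) x 47 high, walls and floor 4 thick; same axes as the board. It stands 1 mm off one open end of the board, its rim 8 mm below the white top. Origin: centre of its underside.
- domino_tray: The grey tray at the board's other end, fixed, of the same size and axes, filled with wooden dominoes up to 14 above the table. No chips belong in it. Origin: centre of its underside.
- chip1: A red game chip with a white centre, a flat disc 34 across and 8 thick, 11 g, loose on the white board. Origin: centre of its underside, z up.
- chip2: A yellow game chip with a white centre, a flat disc 34 across and 8 thick, 11 g, loose on the white board. Origin: centre of its underside, z up.
- chip3: A green game chip with a white centre, a flat disc 34 across and 8 thick, 11 g, loose on the white board. Origin: centre of its underside, z up.
- chip4: A red game chip with a white centre, a flat disc 34 across and 8 thick, 11 g, loose on the white board. Origin: centre of its underside, z up.
- chip5: A yellow game chip with a white centre, a flat disc 34 across and 8 thick, 11 g, loose on the white board. Origin: centre of its underside, z up.
- chip6: A green game chip with a white centre, a flat disc 34 across and 8 thick, 11 g, loose on the white board. Origin: centre of its underside, z up.
- plate_red: Bystander, loose: white plate, 160 across, 18 high, with dark red beans fixed on it. Origin: centre of its underside.
- plate_soy: Bystander, loose: white plate, 160 across, 18 high, with round tan beans. Origin: centre of its underside.
- plate_black: Bystander, loose: white plate, 160 across, 18 high, with black beans. Origin: centre of its underside.
- mug: Bystander, loose: blue mug, 76 across, 90 high, handle to +y. Origin: centre of its underside.
- bowl: Bystander, loose: white bowl, 150 across, 60 high. Origin: centre of its underside.
- bottle: Bystander, loose: green bottle, 60 across, 160 high. Origin: centre of its underside.
- glasses_case: Bystander, loose: dark spectacles case, 160 x 60 x 40 high. Origin: centre of its underside.

How it is judged:
On the way, in this order (a step that is already met when the one before it is completed fails the run):
1. the scraper is taken off its rest, more than 80 mm away from its start (distance of scraper from where it was at the start of the episode above 0.08 m), for 0.1 s.
2. all six chips lie in the blue tray (x of chip1 in the frame of catch_tray between -0.1 and 0.1 m and y of chip1 in the frame of catch_tray between -0.055 and 0.055 m and z of each of chip1, chip2, chip3, chip4, chip5, chip6 in the frame of catch_tray below 0.044 m and x of chip2 in the frame of catch_tray between -0.1 and 0.1 m and y of chip2 in the frame of catch_tray between -0.055 and 0.055 m and x of chip3 in the frame of catch_tray between -0.1 and 0.1 m and y of chip3 in the frame of catch_tray between -0.055 and 0.055 m and x of chip4 in the frame of catch_tray between -0.1 and 0.1 m and y of chip4 in the frame of catch_tray between -0.055 and 0.055 m and x of chip5 in the frame of catch_tray between -0.1 and 0.1 m and y of chip5 in the frame of catch_tray between -0.055 and 0.055 m and x of chip6 in the frame of catch_tray between -0.1 and 0.1 m and y of chip6 in the frame of catch_tray between -0.055 and 0.055 m), for 0.2 s.
At the end, for the whole second after the job is handed in: All six chips lie inside the blue tray (within its outline, below 44 mm); the scraper leans in its rest, foot within 25 mm of the seat, handle 20 to 40 degrees from vertical, wide edge within 14 degrees of the rest's y; all at rest (under 20 mm/s) (all of step 2 and distance between scraper and rest_seat below 0.025 m and angle between scraper's own z axis and vertical between 0.35 and 0.7 rad and angle between the y axis of scraper and the y axis of rest, either way round below 0.25 rad and linear speed of each of scraper, chip1, chip2, chip3, chip4, chip5, chip6 below 0.02 m/s); the robot touches nothing.
It fails at once if the gripper or arm touches a chip (more than 0.5 N) (contact force between any of the fingers, the arm and chip1 above 0.5 N or contact force between any of the fingers, the arm and chip2 above 0.5 N or contact force between any of the fingers, the arm and chip3 above 0.5 N or contact force between any of the fingers, the arm and chip4 above 0.5 N or contact force between any of the fingers, the arm and chip5 above 0.5 N or contact force between any of the fingers, the arm and chip6 above 0.5 N).
It fails at once if a bystander (plate, mug, bowl, bottle, spectacles case) is moved more than 30 mm (distance of any of plate_red, plate_soy, plate_black, mug, bowl, bottle, glasses_case from where it was at the start of the episode above 0.03 m).
It also fails if it takes over 51 s, if anything falls off the work surface, if the arm or the gripper's body presses on something with over 40 N, if the wrist force passes 120 N, or if a joint passes its speed limit or range.

## Robot

A 7-joint arm with a two-finger parallel gripper is mounted at the origin on the work surface. World frame = base frame: x ahead of the robot, y to its left, z up, the work surface at z = 0. Lengths are in m, angles in rad, forces in N, time in s.
With the tool pointing down it reaches from about 0.425 to 0.925 m from the base axis. Payload 6.8 kg.
Tool frame: the origin (TCP) lies on the centre line of the jaws, within the pads' length; the fingertips stand 8 mm ahead of it and the grasp point (between the pads) lies 11 mm behind it (bot.tips_ahead is the distance from the TCP to the fingertips, in m); z points along the fingers, y is the line along which they close (so a half turn about z gives the same grasp; the last joint's range is limited). The gripper opens to 85 mm and grips with 20 to 120 N. Pads are 22 mm wide; open, the fingers measure 114 mm over their backs; the gripper's body (76 mm by 85 mm) begins 54 mm behind the grasp point. The pads swing forward as they close: fully open they stand 13 mm farther back than shut.
Start: joints at [1.039, 0.477, 0.022, 1.555, -0.011, 1.109, -0.083], TCP at [0.278, -0.615, 0.239] pointing down, gripper open.
Joint ranges: [-2.96, 2.96], [-0.34, 2.1], [-1.41, 1.46], [0.24, 2.44], [-1.37, 4.51], [0.17, 1.92], [-2.96, 2.96]. Speed limits (rad/s): [2.39, 2.39, 3.14, 3.14, 3.14, 3.14, 3.14].

## Interface

Orientations are given as a unit quaternion [w, x, y, z].
In Python, from station import bot gives the robot as it stands.
- The arm moves only by the tool send_rows, never from a script. Its argument "deltas" is text: rows parted by semicolons, each of 4 numbers parted by spaces: the shift along the tool's x, y, z in m, then the turn about the tool's z in degrees. In form: x y z spin; .... A call has 1 to 5 rows; each row is the pose to reach, as a shift and turn from the pose commanded when the call began, along the tool's axes at that moment; what a row does not reach only later rows make up. A row lasts 1/10 s, in which the tool goes at most 50 mm and 8.59 degrees, less where a joint would pass 70% of its speed; a pose out of reach is approached as far as the arm can. A call with a gripper value outside its range is refused whole. "claw" is the opening, from 0 (shut) to 1 (fully open), set as the call begins (left out, the last holds). The fingers move at their own pace and stop on an object; "force" is the grip in N (left out, the last holds). Time passes only in rows, so rows that repeat a pose let the fingers close. It gives the time, the measured TCP pose, the force, the opening and the grip force at its end, in the units of the state.
- bot.get_obs(): the state, without advancing time (a new reading comes with each control period).
- bot.read_camera(name): name is "scene" or "top" or "wrist"; returns a dict with "img" (420x560x3 uint8, red, green, blue), "depth" (420x560 float32, m along the optical axis (not along the pixel's ray), 0 where there is no reading), "fx", "fy", "cx", "cy" (pixels), "camera_from_world" (4x4, takes a point from world to camera coordinates). Camera axes: x right, y up, looking along -z (the intrinsics and any distortion apply to the point x, -y, -z); pixel columns grow to the right and rows downward; lengths in m; the calibration is good to about 2 mm. A picture is of the moment at which its call begins.
- bot.hand_in(): hands the job in; it is judged then, once.
Trained networks look in a picture, given as the dict that the camera call returned (one of the last four; its "shot" number tells which), for a name from the list of things; names that differ only in an ending like _2 or _b are one class to them, and where a whole thing is asked for, a point or a joint stands for the part that bears it (a point fixed in the world has none). Each returns a list of dicts, best first, with "confidence" (0 to 1); they miss things now and then, are a little off and sometimes report something else, mostly with a low value. They report only what shows in the picture. A call takes as long as a camera call.
- bot.masks_of(picture, query): "mask" (420x560 bool, what is visible of it).
- bot.landmark_of(picture, query): "xyz" ([x, y, z] in m, in world coordinates, good to about 4 mm: a listed point, or the origin of a listed thing).
The state is a dict: "t": time; "q": joint angles; "joint_vel": joint speeds; "joint_torque": joint torques, N m; "eef_pos": TCP position; "tool_rot": TCP orientation; "contact_force": force on the tool from outside, world axes, zero at the start; "torque": the same for the moment, N m; "gripper_width": opening from 0.0 (shut) to 1.0 (fully open); "grasp_force": force on a finger pad.
Only numpy, scipy, OpenCV 4.12 (cv2) and the standard library are available. Lean on these libraries where they do the work, as an engineer would, in place of code of your own. Each camera call takes 0.05 s, during which the arm holds its last target. There are 200 camera calls.

## Working session

There is one attempt and no reset: what is moved stays moved. The work goes in short steps, Python scripts to look and compute and a tool call to move; the robot and the scene stay as the last step left them, time stands still between calls to the robot, and variables do not carry over. Pictures are saved under pics/ and viewed, at most 10 in all, crops included, and the job is handed in when it is done.

Besides the shell and the picture viewer there is one more tool, called after "Emit:" as a command line: name --argument value ..., lists and objects as JSON in quotes. send_rows: Moves the arm, as the interface text tells. Its arguments: {"type":"object","properties":{"deltas":{"type":"string"},"claw":{"type":"number"},"force":{"type":"number"}},"required":["deltas"]}

```bash
mkdir -p pics
cat > h.py <<'E'
from station import bot
import numpy as np, cv2
def world(p):
    T=np.linalg.inv(p["camera_from_world"]); d=p["depth"]; v,u=np.mgrid[:420,:560]
    X=np.stack([(u-p["cx"])/p["fx"]*d,-(v-p["cy"])/p["fy"]*d,-d,np.ones_like(d)],-1)
    return (X@T.T)[...,:3]
def save(p,n): cv2.imwrite(f"pics/{n}.png",p["img"][...,::-1])
E
python3 - <<'E'
from h import *
o=bot.get_obs();print({k:np.round(o[k],3) for k in("t","eef_pos","tool_rot","q")},bot.tips_ahead)
for c in("top","scene"):
    p=bot.read_camera(c);save(p,c+"0");W=world(p)
    for n in["scraper","scraper_grip","rest","rest_seat","board","catch_tray","domino_tray","chip1","chip2","chip3","plate_red","plate_soy","plate_black","mug","bowl","bottle","glasses_case"]:
        for r in bot.landmark_of(p,n)[:3]: print(c,n,np.round(r["xyz"],3),round(r["confidence"],2))
    for n in["board","catch_tray","rest"]:
        for r in bot.masks_of(p,n)[:1]:
            w=W[r["mask"]&(p["depth"]>0)]
            (cx,s,a)=cv2.minAreaRect(w[:,:2].astype(np.float32)); print("mask",c,n,np.round(cx,3),np.round(s,3),round(a,1))
E
```

```text
{'t': np.float64(0.0), 'eef_pos': array([ 0.277, -0.615,  0.238]), 'tool_rot': array([-0.001,  0.978,  0.21 , -0.   ]), 'q': array([ 1.039,  0.478,  0.022,  1.556, -0.012,  1.109, -0.083])} 0.008
top scraper [ 0.492 -0.29   0.029] 0.68
top scraper [ 0.532  0.571 -0.   ] 0.59
top scraper [0.508 0.081 0.057] 0.46
top scraper_grip [ 0.453 -0.286  0.104] 0.82
top scraper_grip [ 0.493 -0.289  0.028] 0.44
top rest [ 0.468 -0.295 -0.001] 0.91
top rest [ 0.67  -0.361 -0.003] 0.32
top rest_seat [ 0.49  -0.294  0.027] 0.59
top board [0.502 0.117 0.002] 0.98
top catch_tray [ 0.491  0.27  -0.005] 0.94
top domino_tray [ 0.514 -0.042 -0.003] 0.88
top domino_tray [ 0.335  0.495 -0.   ] 0.75
top chip1 [0.508 0.079 0.056] 0.65
top chip1 [0.557 0.085 0.052] 0.58
top chip1 [0.564 0.146 0.058] 0.57
top chip2 [0.508 0.079 0.056] 0.65
top chip2 [0.557 0.085 0.052] 0.58
top chip2 [0.564 0.146 0.058] 0.57
top chip3 [0.508 0.079 0.056] 0.65
top chip3 [0.557 0.085 0.052] 0.58
top chip3 [0.564 0.146 0.058] 0.57
top plate_red [ 0.533  0.57  -0.001] 0.85
top plate_soy [ 0.807  0.048 -0.001] 0.85
top plate_soy [0
[... 1136 characters left out ...]
p3 [0.438 0.067 0.055] 0.59
scene plate_red [0.533 0.568 0.   ] 0.77
scene plate_red [ 0.45  -0.29   0.107] 0.31
scene plate_soy [ 0.806  0.051 -0.   ] 0.93
scene plate_black [ 0.758 -0.172 -0.001] 0.64
scene plate_black [ 0.49  -0.29   0.028] 0.49
scene plate_black [ 0.412 -0.52  -0.001] 0.17
scene mug [ 0.669 -0.36  -0.001] 0.61
scene bowl [ 0.342  0.495 -0.003] 0.96
scene bottle [0.647 0.464 0.   ] 0.62
scene glasses_case [ 0.411 -0.523  0.003] 0.98
scene glasses_case [0.488 0.276 0.001] 0.61
scene glasses_case [ 0.452 -0.291  0.103] 0.25
mask scene board [0.483 0.115] [0.251 0.208] 4.8
mask scene catch_tray [0.484 0.274] [0.217 0.113] 4.3
mask scene rest [ 0.468 -0.303] [0.117 0.18 ] 0.5
```

View pics/top0.png

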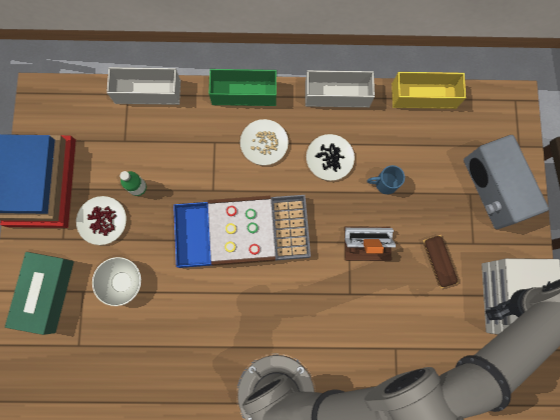

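View pics/scene0.png

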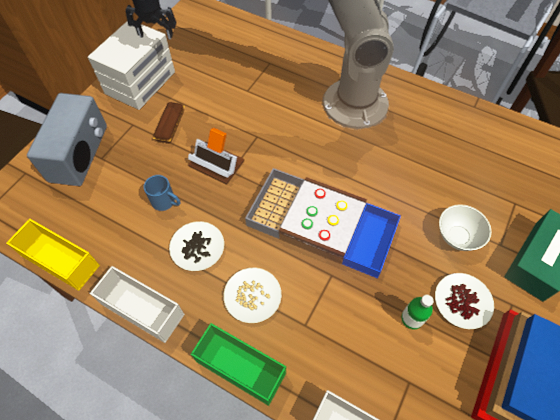

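The top view shows the blue tray at (192,235), left (+y) of the board at (240,230), with the dominoes at (290,228). The scraper rest is at (370,243). The scene view agrees: six chips in a 2x3 layout, with the handle leaning towards the robot.

The tool stays vertical, so I'll grip the handle across its 50 mm sides to keep the 30° lean. I'll wipe with the lean facing forward.

Add to h.py:
```python
from scipy.spatial.transform import Rotation as R
def rot():
    w,x,y,z=bot.get_obs()["tool_rot"]; return R.from_quat([x,y,z,w]).as_matrix()
def go(x,y,z,yaw):
    "print shift in tool axes and spin to reach a world TCP pose (yaw: tool x heading, deg)"
    o=bot.get_obs(); M=rot(); d=M.T@(np.array([x,y,z])-o["eef_pos"])
    h=np.degrees(np.arctan2(M[1,0],M[0,0])); s=-((yaw-h+180)%360-180)
    print("shift",np.round(d,4),"spin",round(s,1),"yaw",round(h,1),"tilt",round(np.degrees(np.arccos(-M[2,2])),2),"t",o["t"],"pos",np.round(o["eef_pos"],4),"q",np.round(o["q"],2),"w",o["gripper_width"],"f",np.round(o["contact_force"],1))
```

```text
(no output)
```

Emit:
send_rows --deltas "0.293 -0.227 0.03 -40;0.293 -0.227 0.03 -40;0.293 -0.227 0.03 -40;0.293 -0.227 0.03 -40;0.293 -0.227 0.03 -40" --claw 1

```text
t: 2.6
eef_pos: [0.3951, -0.3935, 0.2193]
tool_rot: [0.0, 0.845, 0.534, 0.0]
contact_force: [0.6, 0.6, -0.4]
gripper_width: 0.999
grasp_force: 0.0
```

Emit:
send_rows --deltas "0 0 0 -40;0 0 0 -40;0 0 0 -40;0 0 0 -40;0 0 0 -40"

```text
t: 3.1
eef_pos: [0.3944, -0.3952, 0.2193]
tool_rot: [0.0, 0.612, 0.791, -0.0]
contact_force: [-1.4, 0.4, 0.7]
gripper_width: 0.998
grasp_force: 0.0
```

Emit:
send_rows --deltas "0 0 0 -40;0 0 0 -40;0 0 0 -40;0 0 0 -40;0 0 0 -40"

```text
t: 3.6
eef_pos: [0.3943, -0.3953, 0.2192]
tool_rot: [0.0, 0.304, 0.953, -0.0]
contact_force: [-0.7, -0.9, 0.2]
gripper_width: 0.997
grasp_force: 0.0
```

```bash
python3 -c "
from h import *
go(.452,-.289,.19,180)"
```

```text
shift [0.0146 0.1201 0.0292] spin -35.4 yaw 144.6 tilt 0.01 t 3.6 pos [ 0.3943 -0.3953  0.2192] q [ 1.05  0.35 -0.46  1.83  0.18  1.    1.47] w 0.9966875597458799 f [-0.7 -0.9  0.2]
```

Emit:
send_rows --deltas "0.015 0.12 0.03 -35.4;0.015 0.12 0.03 -35.4;0.015 0.12 0.03 -35.4;0.015 0.12 0.03 -35.4;0.015 0.12 0.03 -35.4"

```text
t: 4.1
eef_pos: [0.4527, -0.2883, 0.1891]
tool_rot: [0.0, 0.001, 1.0, 0.0]
contact_force: [0.0, -1.1, 0.0]
gripper_width: 1.0
grasp_force: 0.0
```

Run:
```python
from h import *
p=bot.read_camera("wrist");save(p,"w1");W=world(p)
for n in("scraper","scraper_grip","rest_seat","rest"):
    for r in bot.landmark_of(p,n)[:1]: print(n,np.round(r["xyz"],4),r["confidence"])
hsv=cv2.cvtColor(p["img"],cv2.COLOR_RGB2HSV)
m=(hsv[...,0]<16)&(hsv[...,1]>190)&(hsv[...,2]>120)&(W[...,2]>.065)&(W[...,2]<.15)
w=W[m]; print(m.sum(),np.percentile(w,[1,50,99],axis=0).round(4)); t=w[w[:,2]>.12]
print(cv2.minAreaRect(t[:,:2].astype(np.float32)))
p=bot.read_camera("top");W=world(p)
hsv=cv2.cvtColor(p["img"],cv2.COLOR_RGB2HSV)
m=(hsv[...,0]<16)&(hsv[...,1]>190)&(hsv[...,2]>120)&(W[...,2]>.065)&(W[...,2]<.15)&(abs(W[...,0]-.45)<.08)&(abs(W[...,1]+.29)<.08)
w=W[m]; print(m.sum(), np.percentile(w,[1,50,99],axis=0).round(4) if m.sum() else 0)
go(.452,-.289,.088,180)
```

```text
scraper [ 0.4907 -0.2889  0.0274] 0.92
scraper_grip [ 0.4508 -0.288   0.1023] 0.95
rest_seat [ 0.487  -0.2959  0.0325] 0.82
rest [ 0.4685 -0.2899 -0.0021] 0.62
3095 [[ 0.425  -0.3137  0.0857]
 [ 0.4367 -0.2903  0.1297]
 [ 0.4717 -0.2668  0.1355]]
((0.4380456805229187, -0.2902340292930603), (0.049516357481479645, 0.026630964130163193), 89.55016326904297)
0 0
shift [0.     0.0008 0.1013] spin -0.5 yaw 179.5 tilt 0.03 t 4.4 pos [ 0.452  -0.2898  0.1893] q [ 0.96  0.37 -0.62  1.9   0.27  0.95  1.77] w 0.9994153621819681 f [ 0.1 -0.  -0.2]
```

View pics/w1.png

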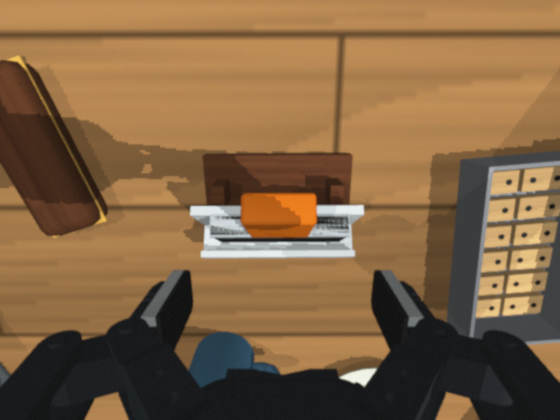

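The wrist view shows the orange handle at (279,212), central between the open fingers at (175,300) and (390,300). Yaw is aligned, so I'll descend and grip.

Emit:
send_rows --deltas "0.001 0 0.03 0;0.001 0 0.06 0;0.001 0 0.085 0;0.001 0 0.1 0;0.001 0 0.1 0"

```text
t: 4.9
eef_pos: [0.45, -0.2886, 0.0875]
tool_rot: [-0.001, 0.003, 1.0, 0.001]
contact_force: [0.1, -0.8, 0.6]
gripper_width: 0.997
grasp_force: 0.0
```

Emit:
send_rows --deltas "0 0 0 0;0 0 0 0;0 0 0 0;0 0 0 0;0 0 0 0" --claw 0 --force 100

```text
t: 5.4
eef_pos: [0.4522, -0.29, 0.0909]
tool_rot: [0.001, 0.003, 1.0, -0.001]
contact_force: [-2.4, -0.7, 5.8]
gripper_width: 0.575
grasp_force: 90.8
```

Emit:
send_rows --deltas "0 0 0 0;0 0 0 0;0 0 0 0;0 0 0 0;0 0 0 0"

```text
t: 5.9
eef_pos: [0.4522, -0.29, 0.0909]
tool_rot: [0.001, 0.003, 1.0, -0.001]
contact_force: [-0.8, -1.0, 4.5]
gripper_width: 0.573
grasp_force: 90.6
```

Emit:
send_rows --deltas "0.003 0 -0.01 0;0.006 0 -0.02 0;0.009 0 -0.035 0;0.01 0 -0.06 0;0.01 0 -0.09 0"

```text
t: 6.4
eef_pos: [0.44, -0.2885, 0.1802]
tool_rot: [-0.001, 0.003, 1.0, 0.0]
contact_force: [0.3, 0.0, -2.5]
gripper_width: 0.567
grasp_force: 92.6
```

Run:
```python
from h import *
p=bot.read_camera("scene");cv2.imwrite("pics/s2.png",cv2.resize(p["img"][60:260,100:420,::-1],(800,500)))
for n in("scraper","scraper_grip"):
    for r in bot.landmark_of(p,n)[:2]: print(n,np.round(r["xyz"],4),r["confidence"])
p=bot.read_camera("top");W=world(p);hsv=cv2.cvtColor(p["img"],cv2.COLOR_RGB2HSV)
hid=(abs(W[...,2]-.059)<.012)&(hsv[...,1]>120)&(abs(W[...,0]-.502)<.09)&(abs(W[...,1]-.116)<.09)
n,l,s,c=cv2.connectedComponentsWithStats(cv2.morphologyEx(hid.astype(np.uint8),cv2.MORPH_CLOSE,np.ones((5,5))))
for i in range(1,n):
    if s[i][4]>15: print("chip",np.round((W[l==i].min(0)+W[l==i].max(0))/2,3),s[i][4])
go(.4522,-.29,.2,179.5)
```

```text
scraper [ 0.4789 -0.2881  0.1171] 0.56
scraper_grip [ 0.4382 -0.2893  0.1974] 0.78
chip [0.568 0.169 0.059] 81
chip [0.541 0.088 0.061] 26
chip [0.503 0.148 0.062] 54
chip [0.505 0.079 0.063] 17
chip [0.445 0.15  0.064] 48
chip [0.439 0.073 0.061] 55
shift [-0.0111 -0.0008 -0.0199] spin 0.2 yaw 179.7 tilt 0.1 t 6.6 pos [ 0.4411 -0.2892  0.1801] q [ 0.98  0.37 -0.63  1.93  0.27  0.92  1.78] w 0.5708590250523745 f [-0.5 -0.  -3. ]
```

View pics/s2.png

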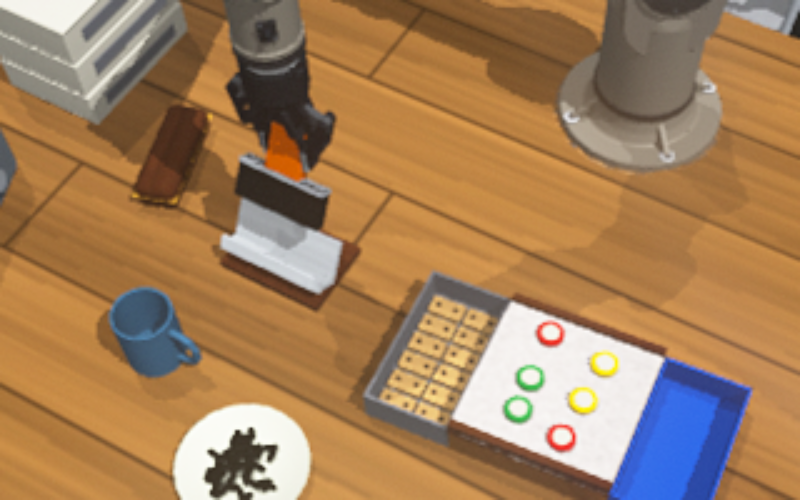

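The scraper hangs from the gripper with its lean intact: block at about (280,190), empty rest below it. Next I'll move to the board.

Emit:
send_rows --deltas "-0.04 0.2 -0.015 42;-0.04 0.2 -0.015 42;-0.04 0.2 -0.015 42;-0.04 0.2 -0.015 42;-0.04 0.2 -0.015 42"

```text
t: 7.1
eef_pos: [0.4822, -0.0838, 0.1937]
tool_rot: [-0.001, 0.351, 0.936, 0.001]
contact_force: [-0.2, -0.1, -2.5]
gripper_width: 0.576
grasp_force: 93.3
```

```bash
python3 -c "
from h import *
go(.48,.0655,.19,94.7)"
```

```text
shift [0.0998 0.1111 0.004 ] spin 44.2 yaw 138.9 tilt 0.14 t 7.1 pos [ 0.4822 -0.0838  0.1937] q [ 0.56  0.28 -0.59  2.    0.2   0.91  0.71] w 0.5755461224626808 f [-0.2 -0.1 -2.5]
```

Emit:
send_rows --deltas "0.1 0.111 0.004 42;0.1 0.111 0.004 42;0.1 0.111 0.004 42;0.1 0.111 0.004 42;0.1 0.111 0.004 42.5"

```text
t: 7.6
eef_pos: [0.4785, 0.0642, 0.1891]
tool_rot: [-0.001, 0.648, 0.762, -0.0]
contact_force: [0.2, -1.3, -2.6]
gripper_width: 0.571
grasp_force: 94.2
```

Emit:
send_rows --deltas "0 0 0 1.8;0 0 0.02 1.8;0 0 0.03 1.8;0 0 0.03 1.8"

```text
t: 8.0
eef_pos: [0.4783, 0.0591, 0.1582]
tool_rot: [-0.001, 0.66, 0.752, -0.002]
contact_force: [-0.2, -0.6, -2.4]
gripper_width: 0.571
grasp_force: 94.5
```

Run:
```python
from h import *
go(.48,.0655,.1245,94.7)
p=bot.read_camera("wrist");q=bot.read_camera("scene")
cv2.imwrite("pics/w3.png",np.hstack([cv2.resize(p["img"],(400,300)),cv2.resize(q["img"][150:300,220:420],(400,300))])[...,::-1])
for c in(p,q):
  for n in("scraper","scraper_grip","board","catch_tray","chip1"):
    for r in bot.landmark_of(c,n)[:6 if n=="chip1" else 1]: print(n,np.round(r["xyz"],4),round(r["confidence"],2))
```

```text
shift [0.0061 0.0026 0.0337] spin 2.8 yaw 97.5 tilt 0.26 t 8.0 pos [0.4783 0.0591 0.1582] q [ 0.2   0.31 -0.52  2.05  0.21  0.83 -0.32] w 0.5709996105193617 f [-0.2 -0.6 -2.4]
scraper [0.4828 0.0218 0.0967] 0.68
board [0.504  0.1167 0.0012] 0.69
chip1 [0.4507 0.1544 0.0542] 0.95
chip1 [0.5511 0.0844 0.0544] 0.86
chip1 [0.4434 0.077  0.0542] 0.67
chip1 [0.5078 0.1468 0.0545] 0.57
chip1 [0.5557 0.1462 0.0527] 0.56
scraper [0.4843 0.02   0.0936] 0.83
scraper_grip [0.4814 0.0615 0.1747] 0.9
board [ 0.5024  0.1168 -0.0026] 0.75
catch_tray [ 0.4877  0.2757 -0.0007] 0.78
chip1 [0.5645 0.1472 0.0542] 0.64
chip1 [0.5534 0.0903 0.0496] 0.63
chip1 [0.4484 0.1445 0.0533] 0.61
chip1 [0.5087 0.0807 0.0513] 0.54
chip1 [0.5077 0.1473 0.0542] 0.5
chip1 [0.4391 0.0766 0.0583] 0.44
```

View pics/w3.png

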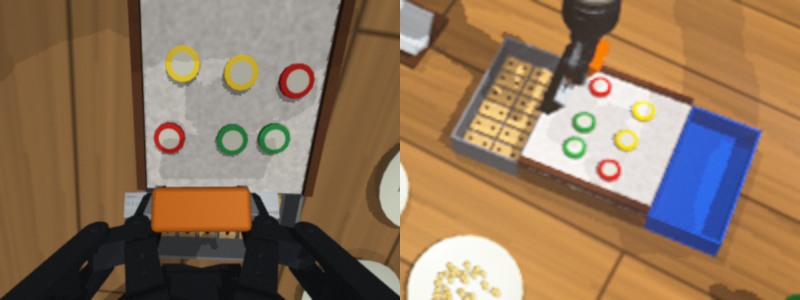

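The wrist view shows the block behind the near chips at (170,137), (232,139) and (273,139), lined up with the board's left half. The scene view agrees. I'll lower and check.

Emit:
send_rows --deltas "0.006 0.002 0.01 2;0.006 0.002 0.02 2.5;0.006 0.002 0.024 2.5;0.006 0.002 0.024 2.5"

```text
t: 9.0
eef_pos: [0.4805, 0.0661, 0.1353]
tool_rot: [-0.001, 0.676, 0.737, -0.001]
contact_force: [-1.3, 1.2, -3.2]
gripper_width: 0.572
grasp_force: 94.5
```

```bash
python3 -c "
from h import *
go(.4795,.0665,.1245,94.7)"
```

```text
shift [ 0.0005 -0.001   0.0108] spin 0.3 yaw 95.0 tilt 0.11 t 9.0 pos [0.4805 0.0661 0.1353] q [ 0.16  0.35 -0.5   2.07  0.24  0.78 -0.4 ] w 0.5722015615214949 f [-1.3  1.2 -3.2]
```

Emit:
send_rows --deltas "0 -0.001 0.006 0.3;0 -0.001 0.01 0.3;0 -0.001 0.01 0.3;0 -0.001 0.01 0.3"

```text
t: 9.4
eef_pos: [0.4802, 0.0663, 0.1261]
tool_rot: [-0.0, 0.678, 0.735, -0.0]
contact_force: [0.2, 0.0, -2.9]
gripper_width: 0.57
grasp_force: 94.5
```

```bash
python3 -c "
from h import *
go(.4795,.0665,.1245,94.7)"
```

```text
shift [ 0.0002 -0.0007  0.0016] spin -0.1 yaw 94.6 tilt 0.01 t 9.4 pos [0.4802 0.0663 0.1261] q [ 0.15  0.36 -0.5   2.08  0.25  0.76 -0.42] w 0.5703045431635564 f [ 0.2  0.  -2.9]
```

Emit:
send_rows --deltas "0.015 -0.001 0.001 0;0.035 -0.001 0.001 0;0.055 -0.001 0.001 0;0.075 -0.001 0.001 0;0.095 -0.001 0.001 0"

```text
t: 9.9
eef_pos: [0.4717, 0.1616, 0.1255]
tool_rot: [0.0, 0.678, 0.735, 0.0]
contact_force: [-0.3, -1.8, -2.1]
gripper_width: 0.569
grasp_force: 94.5
```

Emit:
send_rows --deltas "0.02 0 0 0;0.04 0 0 0;0.06 0 0 0;0.08 0 0 0;0.103 0 0 0"

```text
t: 10.4
eef_pos: [0.4635, 0.2639, 0.1253]
tool_rot: [0.0, 0.678, 0.735, 0.0]
contact_force: [0.2, 0.2, -2.4]
gripper_width: 0.571
grasp_force: 94.5
```

Emit:
send_rows --deltas "0 0 0 0;0 0 -0.03 0;0 0 -0.06 0"

```text
t: 10.7
eef_pos: [0.4626, 0.2628, 0.1851]
tool_rot: [-0.0, 0.678, 0.735, -0.001]
contact_force: [1.2, 0.1, -2.7]
gripper_width: 0.571
grasp_force: 94.6
```

Run:
```python
from h import *
go(.535,.0705,.186,94.7)
p=bot.read_camera("wrist");q=bot.read_camera("scene")
cv2.imwrite("pics/w4.png",np.hstack([cv2.resize(p["img"],(400,300)),cv2.resize(q["img"][150:300,220:420],(400,300))])[...,::-1])
for r in bot.landmark_of(q,"chip1")[:6]: print(np.round(r["xyz"],4),round(r["confidence"],2))
```

```text
shift [-0.1975  0.0566 -0.0008] spin -0.1 yaw 94.6 tilt 0.16 t 10.7 pos [0.4626 0.2628 0.1851] q [-0.17  0.36 -0.56  1.92  0.24  0.93 -0.77] w 0.5710859632297255 f [ 1.2  0.1 -2.7]
[0.4948 0.2484 0.011 ] 0.67
[0.5649 0.1456 0.0536] 0.65
[0.553  0.0921 0.0511] 0.65
[0.4655 0.2307 0.0142] 0.62
[0.5066 0.2355 0.0128] 0.6
```

View pics/w4.png

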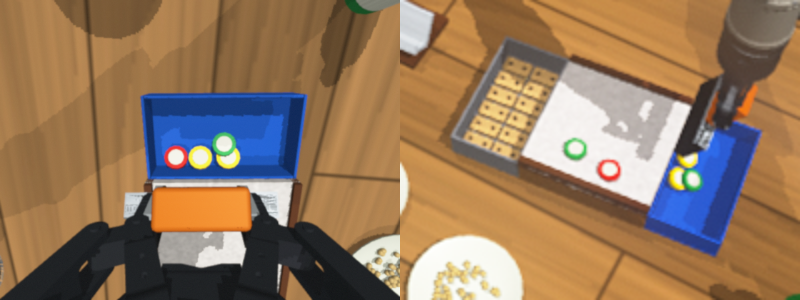

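The wrist view shows four chips in the tray at (175,157), (200,157), (228,157) and (223,144). Green and red are still on the board's far side, at (574,148) and (609,170). Second stroke next.

Emit:
send_rows --deltas "-0.197 0.055 0 0;-0.197 0.055 0 0;-0.197 0.055 0 0;-0.197 0.055 0 0;-0.197 0.055 0 0"

```text
t: 11.35
eef_pos: [0.535, 0.0623, 0.1832]
tool_rot: [0.001, 0.682, 0.731, -0.002]
contact_force: [-0.4, 0.5, -3.0]
gripper_width: 0.57
grasp_force: 95.4
```

Emit:
send_rows --deltas "0 0 0.02 0;0 0 0.045 0;0 0 0.05 0;0 0 0.05 0"

```text
t: 11.75
eef_pos: [0.5325, 0.0713, 0.1336]
tool_rot: [-0.001, 0.678, 0.735, -0.001]
contact_force: [-0.2, 1.5, -2.9]
gripper_width: 0.572
grasp_force: 95.3
```

```bash
python3 -c "
from h import *
go(.533,.0705,.125,94.7)"
```

```text
shift [-0.0009  0.0004  0.0086] spin -0.1 yaw 94.6 tilt 0.22 t 11.75 pos [0.5325 0.0713 0.1336] q [ 0.13  0.43 -0.47  1.95  0.26  0.82 -0.4 ] w 0.571906550006039 f [-0.2  1.5 -2.9]
```

Emit:
send_rows --deltas "0 0 0.005 0;0 0 0.008 0;0 0 0.009 0;0 0 0.009 0"

```text
t: 12.15
eef_pos: [0.5341, 0.0717, 0.1264]
tool_rot: [0.0, 0.678, 0.735, 0.0]
contact_force: [-0.4, 0.4, -2.9]
gripper_width: 0.573
grasp_force: 95.4
```

Emit:
send_rows --deltas "0.015 0 0 0;0.035 0 0 0;0.055 0 0 0;0.075 0 0 0;0.095 0 0 0"

```text
t: 12.65
eef_pos: [0.526, 0.1686, 0.1265]
tool_rot: [0.0, 0.678, 0.735, 0.0]
contact_force: [0.2, 1.1, -2.6]
gripper_width: 0.572
grasp_force: 95.5
```

Emit:
send_rows --deltas "0.02 0 0 0;0.04 0 0 0;0.06 0 0 0;0.08 0 0 0;0.1 0 0 0"

```text
t: 13.15
eef_pos: [0.5177, 0.2684, 0.1265]
tool_rot: [-0.0, 0.678, 0.735, 0.0]
contact_force: [-0.0, -0.8, -3.1]
gripper_width: 0.572
grasp_force: 95.5
```

Emit:
send_rows --deltas "0 0 0 0;0 0 -0.03 0;0 0 -0.065 0"

```text
t: 13.45
eef_pos: [0.5168, 0.2659, 0.1905]
tool_rot: [-0.001, 0.678, 0.735, -0.002]
contact_force: [1.0, 0.1, -3.0]
gripper_width: 0.573
grasp_force: 95.1
```

Run:
```python
from h import *
go(.45,-.1,.2,137)
p=bot.read_camera("wrist");q=bot.read_camera("scene")
cv2.imwrite("pics/w5.png",np.hstack([cv2.resize(p["img"],(400,300)),cv2.resize(q["img"][150:300,220:420],(400,300))])[...,::-1])
for r in bot.landmark_of(p,"chip1")[:6]: print(np.round(r["xyz"],4),round(r["confidence"],2))
```

```text
shift [-0.3592 -0.0964 -0.0087] spin -42.3 yaw 94.7 tilt 0.22 t 13.45 pos [0.5168 0.2659 0.1905] q [-0.18  0.43 -0.51  1.8   0.25  0.98 -0.72] w 0.573294108263923 f [ 1.   0.1 -3. ]
[0.4612 0.2374 0.0137] 0.98
[0.5028 0.2337 0.0078] 0.73
[0.5647 0.2657 0.011 ] 0.72
[0.526  0.2403 0.0138] 0.71
[0.43   0.2316 0.0125] 0.64
```

View pics/w5.png

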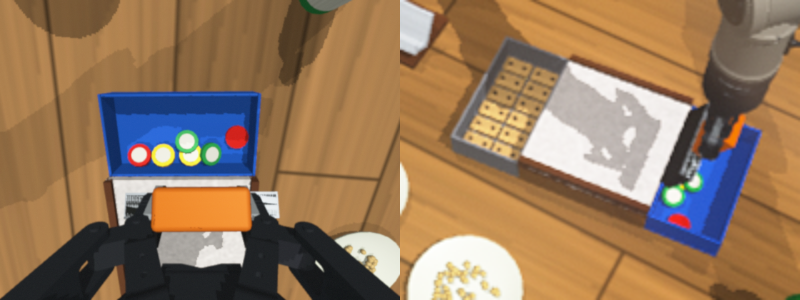

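The wrist view shows all six chips in the tray at (138,155), (163,155), (190,156), (187,142), (212,155) and (235,137), and the board is empty. Now I'll take the scraper back.

Emit:
send_rows --deltas "-0.355 -0.096 -0.009 -42.3;-0.355 -0.096 -0.009 -42.3;-0.355 -0.096 -0.009 -42.3;-0.355 -0.096 -0.009 -42.3;-0.355 -0.096 -0.009 -42.3"

```text
t: 14.1
eef_pos: [0.4751, 0.0364, 0.1958]
tool_rot: [-0.001, 0.386, 0.923, -0.001]
contact_force: [-0.2, -0.5, -2.6]
gripper_width: 0.572
grasp_force: 95.0
```

```bash
python3 -c "
from h import *
go(.446,-.29,.19,179.7)"
```

```text
shift [-0.2118 -0.25    0.006 ] spin -45.1 yaw 134.6 tilt 0.12 t 14.1 pos [0.4751 0.0364 0.1958] q [ 0.33  0.26 -0.62  2.03  0.19  0.91  0.39] w 0.571949644033579 f [-0.2 -0.5 -2.6]
```

Emit:
send_rows --deltas "-0.212 -0.25 0.004 -42;-0.212 -0.25 0.004 -42;-0.212 -0.25 0.004 -42;-0.212 -0.25 0.004 -42;-0.212 -0.25 0.004 -42"

```text
t: 14.6
eef_pos: [0.4559, -0.1805, 0.1932]
tool_rot: [-0.001, 0.068, 0.998, 0.0]
contact_force: [1.7, -0.7, -2.6]
gripper_width: 0.573
grasp_force: 95.0
```

```bash
python3 -c "
from h import *
go(.446,-.29,.19,179.7)"
```

```text
shift [-0.005  -0.1098  0.0032] spin -7.5 yaw 172.2 tilt 0.1 t 14.6 pos [ 0.4559 -0.1805  0.1932] q [ 0.78  0.29 -0.62  2.    0.21  0.91  1.49] w 0.5726476022406222 f [ 1.7 -0.7 -2.6]
```

Emit:
send_rows --deltas "-0.005 -0.109 0.003 -7.5;-0.005 -0.109 0.003 -7.5;-0.005 -0.109 0.003 -7.5;-0.005 -0.109 0.003 -7.5;-0.005 -0.109 0.003 -7.5"

```text
t: 15.1
eef_pos: [0.4466, -0.2861, 0.1904]
tool_rot: [-0.001, 0.005, 1.0, 0.001]
contact_force: [0.2, 0.5, -2.8]
gripper_width: 0.571
grasp_force: 95.1
```

Run:
```python
from h import *
p=bot.read_camera("wrist")
for n in("scraper","scraper_grip"):
    for r in bot.landmark_of(p,n)[:1]: print(n,np.round(r["xyz"],4),r["confidence"])
p=bot.read_camera("scene")
for n in("scraper","scraper_grip","rest_seat"):
    for r in bot.landmark_of(p,n)[:1]: print(n,np.round(r["xyz"],4),r["confidence"])
go(.448,-.29,.125,179.7)
```

```text
scraper [ 0.4856 -0.2844  0.129 ] 0.92
scraper [ 0.4865 -0.2836  0.1305] 0.56
scraper_grip [ 0.4441 -0.2879  0.2041] 0.85
rest_seat [ 0.4897  0.2713 -0.0009] 0.71
shift [-0.0009 -0.0031  0.0663] spin -0.2 yaw 179.5 tilt 0.01 t 15.45 pos [ 0.4472 -0.2869  0.1913] q [ 0.93  0.35 -0.58  1.92  0.24  0.94  1.8 ] w 0.5675838979883093 f [-0.1 -0.1 -3.2]
```

Emit:
send_rows --deltas "0.001 -0.003 0.03 0;0.001 -0.003 0.055 0;0.001 -0.003 0.065 0;0.001 -0.003 0.065 0"

```text
t: 15.85
eef_pos: [0.4451, -0.29, 0.1251]
tool_rot: [-0.001, 0.005, 1.0, 0.001]
contact_force: [-0.4, 0.9, -2.3]
gripper_width: 0.573
grasp_force: 95.1
```

```bash
python3 -c "
from h import *
go(.4495,-.29,.1029,179.6)"
```

```text
shift [-0.0044  0.      0.0222] spin -0.1 yaw 179.5 tilt 0.17 t 15.85 pos [ 0.4451 -0.29    0.1251] q [ 0.9   0.44 -0.54  1.97  0.31  0.81  1.74] w 0.5733586446228655 f [-0.4  0.9 -2.3]
```

Emit:
send_rows --deltas "-0.0015 0 0.008 0;-0.003 0 0.016 0;-0.0045 0 0.022 0;-0.0045 0 0.022 0"

```text
t: 16.25
eef_pos: [0.4503, -0.2905, 0.1036]
tool_rot: [-0.0, 0.005, 1.0, 0.0]
contact_force: [-0.7, 0.2, -2.8]
gripper_width: 0.574
grasp_force: 95.1
```

```bash
python3 -c "
from h import *
go(.4533,-.29,.0915,179.6)"
```

```text
shift [-0.003   0.0006  0.0121] spin -0.2 yaw 179.4 tilt 0.05 t 16.25 pos [ 0.4503 -0.2905  0.1036] q [ 0.88  0.48 -0.53  1.98  0.34  0.77  1.72] w 0.5739440703413696 f [-0.7  0.2 -2.8]
```

Emit:
send_rows --deltas "-0.001 0 0.004 0;-0.002 0 0.008 0;-0.003 0 0.011 0;-0.003 0 0.012 0;-0.003 0 0.012 0"

```text
t: 16.75
eef_pos: [0.4533, -0.2907, 0.092]
tool_rot: [-0.0, 0.005, 1.0, 0.0]
contact_force: [0.7, -1.0, -2.8]
gripper_width: 0.573
grasp_force: 95.1
```

```bash
python3 -c "
from h import *
go(.4533,-.29,.0915,179.6)"
```

```text
shift [-0.      0.0007  0.0005] spin -0.2 yaw 179.4 tilt 0.02 t 16.75 pos [ 0.4533 -0.2907  0.092 ] q [ 0.87  0.5  -0.52  1.98  0.35  0.75  1.7 ] w 0.5727129947453363 f [ 0.7 -1.  -2.8]
```

Emit:
send_rows --deltas "0 0 0.001 0;0 0 0.002 0;0 0 0.002 0"

```text
t: 17.05
eef_pos: [0.4534, -0.2909, 0.0916]
tool_rot: [-0.0, 0.005, 1.0, -0.0]
contact_force: [-5.6, 0.9, 11.4]
gripper_width: 0.57
grasp_force: 96.7
```

Emit:
send_rows --deltas "0 0 0 0;0 0 0 0;0 0 0 0;0 0 0 0;0 0 0 0" --claw 1 --force 20

```text
t: 17.55
eef_pos: [0.4534, -0.2908, 0.0901]
tool_rot: [0.0, 0.005, 1.0, 0.0]
contact_force: [0.5, -0.1, -0.4]
gripper_width: 1.001
grasp_force: 0.0
```

Emit:
send_rows --deltas "0 0 0 0;0 0 -0.02 0;0 0 -0.05 0;0 0 -0.09 0;0 0 -0.12 0"

```text
t: 18.05
eef_pos: [0.4537, -0.2908, 0.2122]
tool_rot: [0.001, 0.005, 1.0, -0.0]
contact_force: [1.5, -1.8, 0.9]
gripper_width: 0.999
grasp_force: 0.0
```

Run:
```python
from h import *
p=bot.read_camera("wrist");q=bot.read_camera("scene")
cv2.imwrite("pics/w6.png",np.hstack([cv2.resize(p["img"],(400,300)),cv2.resize(q["img"][100:250,150:350],(400,300))])[...,::-1])
for c in(p,q):
  for n in("scraper","scraper_grip","rest_seat"):
    for r in bot.landmark_of(c,n)[:1]: print(n,np.round(r["xyz"],4),round(r["confidence"],2))
for r in bot.landmark_of(q,"chip1")[:7]: print(np.round(r["xyz"],4),round(r["confidence"],2))
```

```text
scraper [ 0.4891 -0.2954  0.0341] 0.65
scraper_grip [ 0.451  -0.2882  0.102 ] 0.63
rest_seat [ 0.4918 -0.2966  0.0324] 0.81
scraper [ 0.4868 -0.2878  0.0239] 0.75
scraper_grip [ 0.4506 -0.2935  0.1026] 0.92
rest_seat [ 0.4878 -0.2951  0.0331] 0.57
[0.4949 0.2567 0.0083] 0.63
[0.5049 0.2405 0.0093] 0.59
[0.5278 0.2428 0.0071] 0.5
[0.5698 0.2645 0.0121] 0.43
```

View pics/w6.png

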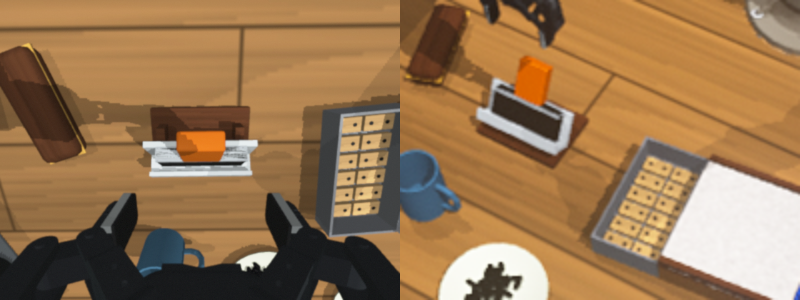

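The scraper leans on its rest as before, handle at (200,147) in the wrist view and (533,80) in the scene view. The gripper is clear above it.

```bash
python3 -c "
from station import bot
print(bot.hand_in())"
```

```text
the job is handed in; nothing more can be done
None
```

I wiped all six chips into the blue tray with the scraper, leaned it back on its rest and let go, then handed the job in at about 18 s; the judging result was not reported back.

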